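# Clamp the racking foot with the large hex key

### The job

Take the larger of the two wing-handled hex keys from the wooden stand, feel gently with its nose along the slot of the blue racking foot for the screw's hex socket, and seat it fully home. Tighten the screw clockwise (seen from above) about a quarter turn at a time, letting go and taking a fresh hold after each, until it comes up against its stop. Leave the key standing in the socket and leave the smaller key and the other things on the bench alone.

Things in the scene. Friction and masses are not known exactly. Their poses are not given: they have to be found in the camera images.
- key: larger wing key, 101 mm tall, 0.3 kg, standing upright in either hole of the stand, hung by its collar. Origin: centre of its nose's flat end; z up along the shaft, x along the wing. Six-sided steel shaft 20 mm across flats (two flats face +x and -x) from 11 to 45 mm above the nose's end; collar 34 mm across, 45 to 53 mm; flat black wing handle 53 to 101 mm, 56 mm long (x), 16 mm thick (y).
- key_tip (a point): centre of the flat end of the larger key's nose, the key's origin. The nose is round, 16.5 mm across, for 5 mm; then a six-sided taper widens from 16.5 to 20 mm across flats between 5 and 11 mm.
- key_wing (a point): middle of the larger key's wing handle, on the key's axis, 77 mm above the nose's end: the place to hold it
- small_key: the smaller wing key, in the other hole: same build and height, but its shaft is 13 mm across flats and its wing 42 mm long and 12 mm thick. Too small for the screw; not to be used.
- stand: fixed wooden block 70 (x) x 180 (y) x 50 mm tall with two 26 mm holes, 55 mm either side of its middle along y; origin at the centre of its underside. A key's nose hangs 5 mm above the bench, so a key must rise 45 mm to come free.
- foot: fixed blue steel racking foot on a 160 x 220 mm base plate. Origin: on its underside, below the slot's middle; x along the slot, y towards an upright stub 120 mm tall that stands 98 to 142 mm off along +y. The slot lies in the flat top (44 mm above the bench, 6 mm thick) of a housing 130 (x) x 90 (y) mm. Before the key is home, pressing it on the foot or screw with over 45 N counts as damage.
- slot (a point): middle of the slot, level with the housing's top. Slot 60 mm (x) by 32 mm (y). Under it, 34 mm above the bench, is the flat top of a steel shoe and, flush with it, of the clamp screw. The screw's vertical axis is on the slot's centre line, anywhere within 14 mm of the middle along x: not measured, to be felt (or seen from above). Gentle forces do not shift the shoe.
- screw (a joint): angle of the clamp screw, rad, growing clockwise seen from above; starts at 0 to 0.3, firm stop at 3.9; about 0.15 N m turns it and it stays where left. Hex socket 21.6 mm across flats, 24 mm deep (floor 10 mm above the bench, the nose stands on it when home), no chamfer. How the hex lies is not known from this angle: to be felt (or seen). The key has about 0.16 rad of play either way in it.
- washer: bystander: flat steel washer, 48 mm across, 6 mm thick; origin at the centre of its underside
- bolt: bystander: steel bolt standing on its head, 72 mm tall; origin at the centre of its underside
- spanner: bystander: open spanner, 190 mm long, lying flat; origin at the middle of its underside
- hammer: bystander: hammer, 280 mm long, lying flat; origin at the middle of its underside
- tape_roll: bystander: roll of packing tape, 100 mm across, 48 mm tall; origin at the centre of its underside
- small_carton: bystander: small cardboard carton 90 x 130 x 70 mm; origin at the centre of its underside
- oil_can: bystander: closed can, 60 mm across, 130 mm tall; origin at the centre of its underside
Not all that is in view belongs to the job. Leave any red look-alike of the key alone.

How it is judged:
On the way, in this order (a step that is already met when the one before it is completed fails the run):
1. the larger key stands fully home in the screw's socket (z of key_tip in the frame of foot below 0.016 m and angle between key's own z axis and vertical below 0.15 rad and horizontal distance between key_tip and slot below 0.02 m), for 0.1 s.
2. the key is let go after about the first quarter turn (screw between 0.7 and 2.1 rad) (contact force between the fingers and key below 0.5 N and value of joint screw between 0.7 and 2.1 rad), for 0.1 s.
3. the key is let go again after about the second quarter turn (screw between 2.1 and 3.7 rad) (contact force between the fingers and key below 0.5 N and value of joint screw between 2.1 and 3.7 rad), for 0.1 s.
4. the screw is against its stop (beyond 3.75 rad) (value of joint screw above 3.75 rad), for 0.1 s.
At the end, for the whole second after the job is handed in: The screw is turned beyond 3.75 rad (stop at 3.9) and the larger key, let go, stands at rest and fully home in the socket: nose less than 16 mm above the foot's underside, within 20 mm of the slot's middle, leaning less than 0.15 rad (all of step 1 and value of joint screw above 3.75 rad and linear speed of key below 0.02 m/s); the robot touches nothing.
It fails at once if before the key is home (nose higher than 16 mm), it presses on the foot or screw with more than 45 N (contact force between key and foot above 45 N and z of key_tip in the frame of foot above 0.016 m).
It fails at once if the smaller key is lifted or knocked (moved more than 30 mm) (distance of small_key from where it was at the start of the episode above 0.03 m).
It fails at once if another thing on the bench is moved more than 30 mm (distance of any of washer, bolt, spanner, hammer, tape_roll, small_carton, oil_can from where it was at the start of the episode above 0.03 m).
It also fails if it takes over 72 s, if anything falls off the work surface, if the arm or the gripper's body presses on something with over 40 N, if the wrist force passes 120 N, or if a joint passes its speed limit or range.

### The arm

A 7-joint arm with a two-finger parallel gripper is mounted at the origin on the work surface. World frame = base frame: x ahead of the robot, y to its left, z up, the work surface at z = 0. Lengths are in m, angles in rad, forces in N, time in s.
With the tool pointing down it reaches from about 0.35 to 0.9 m from the base axis. Payload 8.1 kg.
Tool frame: the origin (TCP) lies between the finger pads; the fingertips stand 19 mm ahead of it and the grasp point (between the pads) is the TCP; z points along the fingers, y is the line along which they close (so a half turn about z gives the same grasp; the last joint's range is limited). The gripper opens to 85 mm and grips with 20 to 120 N. Pads are 22 mm wide; open, the fingers measure 114 mm over their backs; the gripper's body (76 mm by 85 mm) begins 54 mm behind the grasp point. The pads swing forward as they close: fully open they stand 13 mm farther back than shut.
Start: joints at [-1.294, 0.434, 0.025, 1.573, -0.012, 1.134, -0.075], TCP at [0.232, 0.58, 0.23] pointing down, gripper open.
Joint ranges: [-2.62, 2.62], [-0.44, 2.09], [-1.27, 1.32], [0.08, 2.57], [-1.32, 4.46], [0.12, 2], [-2.74, 2.74]. Speed limits (rad/s): [2.22, 2.22, 3.01, 3.01, 3.14, 3.14, 3.14].

### API

Orientations are given as [roll, pitch, yaw] about the fixed x, y, z axes, in that order (R = Rz(yaw) Ry(pitch) Rx(roll)).
In Python, from workcell import ctrl gives the robot as it stands.
- The arm moves only by the tool move_arm, never from a script. Its argument "targets" is a list of rows, each an object with "gripper": the finger opening in m, from 0 to 0.0854; "offset": the shift along the tool's x, y, z in m, a list of three; "spin": the turn about the tool's z in rad. In form: [{"gripper": gripper, "offset": [tx, ty, tz], "spin": spin}, ...]. A call has 1 to 12 rows; each row is the pose to reach, as a shift and turn from the pose commanded when the call began, along the tool's axes at that moment; what a row does not reach only later rows make up. A row lasts 1/12 s, in which the tool goes at most 41.7 mm and 7.16 degrees, less where a joint would pass 70% of its speed; a pose out of reach is approached as far as the arm can. A call with a gripper value outside its range is refused whole. The fingers move at their own pace and stop on an object; the grip force is fixed at half the most. Time passes only in rows, so rows that repeat a pose let the fingers close. It gives the time, the measured TCP pose, the force, the opening and the grip force at its end, in the units of the state.
- ctrl.observe(): the state, without advancing time (a new reading comes with each control period).
- ctrl.snapshot(name): name is "side" or "top" or "wrist"; returns the picture (384x512x3 uint8, red, green, blue); there is no depth.
- ctrl.camera_model(name): a dict with "camera_matrix" (3x3 intrinsics, pixels), "R" (3x3) and "t" (3): a world point X has camera coordinates R X + t. Camera axes: x right, y down, z forward; pixel columns grow to the right and rows downward; lengths in m; the calibration is good to about 2 mm. The wrist camera is an equidistant fisheye: a pixel r from the principal point sees the ray r / f radians off the axis. A picture is of the moment at which its call begins: read the wrist's pose just before it. camera_model takes no time and is no camera call; for the wrist camera it gives the pose at the moment of the call.
- ctrl.finish_job(): hands the job in; it is judged then, once.
Trained networks look in the newest picture that a camera, given by its name, has taken for a name from the list of things; names that differ only in an ending like _2 or _b are one class to them, and where a whole thing is asked for, a point or a joint stands for the part that bears it (a point fixed in the world has none). Each returns a list of dicts, best first, with "p" (0 to 1); they miss things now and then, are a little off and sometimes report something else, mostly with a low value. They report only what shows in the picture. A call takes as long as a camera call. They do not tell look-alikes from the thing itself.
- ctrl.regions_of(name, camera): "region" (384x512 bool, what is visible of it) and "point" ([row, column] in pixels, amid what is visible of it).
- ctrl.pinpoint(name, camera): "point" ([row, column] in pixels: a listed point, or the origin of a listed thing).
The state is a dict: "clock": time; "joint_positions": joint angles; "dq": joint speeds; "tau": joint torques, N m; "tool_pos": TCP position; "orientation": TCP orientation; "force": force on the tool from outside, world axes, zero at the start; "moment": the same for the moment, N m; "grip_width": finger opening in m; "grasp_force": force on a finger pad.
Only numpy, scipy, OpenCV 4.12 (cv2) and the standard library are available. Lean on these libraries where they do the work, as an engineer would, in place of code of your own. Each camera call takes 0.05 s, during which the arm holds its last target. There are 200 camera calls.

## Working session

There is one attempt and no reset: what is moved stays moved. The work goes in short steps, Python scripts to look and compute and a tool call to move; the robot and the scene stay as the last step left them, time stands still between calls to the robot, and variables do not carry over. Pictures are saved under pics/ and viewed, at most 10 in all, crops included, and the job is handed in when it is done.

Besides the shell and the picture viewer there is one more tool, called after "Emit:" as name(argument=value, ...), one argument or row to a line, values as JSON. move_arm: Moves the arm, as the interface text tells. Its arguments: {"type":"object","properties":{"targets":{"type":"array","items":{"type":"object","properties":{"gripper":{"type":"number"},"offset":{"type":"array","items":{"type":"number"}},"spin":{"type":"number"}}}}},"required":["targets"]}

```bash
mkdir -p pics; cat > h.py <<'E'
import numpy as np, cv2
from workcell import ctrl
from scipy.spatial.transform import Rotation as Ro
def proj(cam,X):
    m=ctrl.camera_model(cam);K=np.array(m['camera_matrix']);c=np.array(m['R'])@np.array(X)+np.array(m['t'])
    p=K@(c/c[2]);return p[1],p[0]
def ray(cam,rc,m=None):
    m=m or ctrl.camera_model(cam);K=np.array(m['camera_matrix']);R=np.array(m['R']);t=np.array(m['t'])
    v=np.linalg.inv(K)@np.array([rc[1],rc[0],1.])
    if cam=='wrist':
        r=np.hypot(v[0],v[1]);s=np.sin(r)/max(r,1e-9);v=np.array([v[0]*s,v[1]*s,np.cos(r)])
    return -R.T@t, R.T@v
def atz(cam,rc,z,m=None):
    o,d=ray(cam,rc,m);return o+d*(z-o[2])/d[2]
def snap(cam,name):
    im=ctrl.snapshot(cam);cv2.imwrite(f'pics/{name}.png',cv2.cvtColor(im,cv2.COLOR_RGB2BGR));return im
E
python3 - <<'E'
from h import *
np.set_printoptions(precision=3,suppress=True)
s=ctrl.observe();print(s['clock'],s['tool_pos'],s['orientation'],s['force'])
a=snap('top','t0');b=snap('side','s0')
cv2.imwrite('pics/both.png',cv2.cvtColor(np.vstack([a,b])[:, :],cv2.COLOR_RGB2BGR)[:600] if 0 else cv2.resize(cv2.cvtColor(np.hstack([a,b]),cv2.COLOR_RGB2BGR),(800,300)))
Z=dict(key_wing=.082,key_tip=.005,key=.005,small_key=.005,slot=.044,foot=0,stand=0)
for n,z in Z.items():
  for c in('top','side'):
    for d in ctrl.pinpoint(n,c)[:3]: print(n,c,round(d['p'],2),np.array(d['point']),atz(c,d['point'],z))
E
```

```text
0.0 [0.232 0.58  0.229] [-3.14   0.     2.762] [ 0.03  -0.255 -0.112]
key_wing top 0.68 [159.9 314.8] [ 0.608 -0.174  0.082]
key_wing top 0.42 [233.4 309. ] [ 0.39  -0.149  0.082]
key_wing side 0.93 [229.2 281.8] [ 0.501 -0.163  0.082]
key_wing side 0.91 [246.1 240.8] [ 0.384 -0.157  0.082]
key_wing side 0.85 [217.3 317.9] [ 0.605 -0.178  0.082]
key_tip top 0.49 [182.7 234.6] [0.553 0.07  0.005]
key_tip top 0.47 [165.7 310. ] [ 0.601 -0.168  0.005]
key_tip side 0.86 [271.3 241.7] [ 0.38  -0.165  0.005]
key_tip side 0.71 [239.3 315.3] [ 0.605 -0.178  0.005]
key top 0.66 [235.5 305.6] [ 0.383 -0.147  0.005]
key top 0.51 [194.8 309.5] [ 0.509 -0.164  0.005]
key side 0.92 [267.7 242.9] [ 0.389 -0.157  0.005]
key side 0.85 [247.6 282.9] [ 0.514 -0.155  0.005]
key side 0.57 [239.4 315.1] [ 0.604 -0.178  0.005]
small_key top 0.73 [193.5 308.6] [ 0.513 -0.161  0.005]
small_key top 0.42 [196.8 345.1] [ 0.501 -0.275  0.005]
small_key side 0.61 [278.9 308.5] [ 0.502 -0.276  0.005]
slot top 0.64 [121.7 224.4] [0.739 0.097 0.044]
slot top 0.59 [183.2 231.8] [0.547 0.077 0.044]
slot side 0.64 [188.4 247.2] [0.548 0.068 0.044]
foot top 0.89 [186.5 233.2] [0.541 0.075 0.   ]
stand top 0.73 [197.1 322.7] [ 0.501 -0.206  0.   ]
stand side 0.95 [263.7 295. ] [ 0.508 -0.214  0.   ]
```

View pics/t0.png

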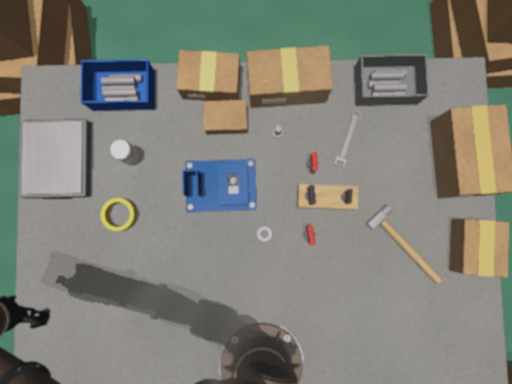

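View pics/s0.png

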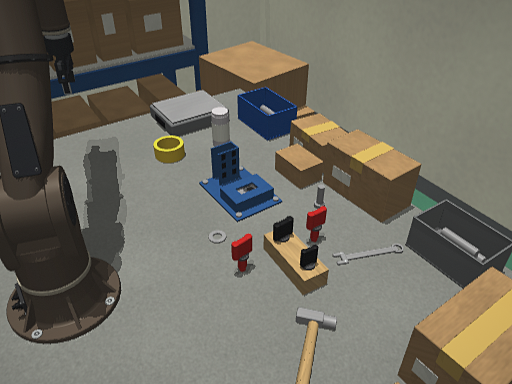

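Top view: foot with slot near (183,232). Stand at (197,328), holding the larger black key at (194,311) and the smaller at (197,348). The red decoys are at (160,314) and (234,310). I'll look from near the foot first, since it lies on the way.

```bash
cat >> h.py <<'E'
def go(x,y,z,yaw):
    s=ctrl.observe();p=np.array(s['tool_pos']);R=Ro.from_euler('xyz',s['orientation'])
    o=R.inv().apply(np.array([x,y,z])-p);sp=-(yaw-s['orientation'][2]);sp=(sp+np.pi)%(2*np.pi)-np.pi
    print('offset',o.round(4),'spin',round(sp,3),'rows',np.linalg.norm(o)/.0417,abs(sp)/.125)
E
python3 -c "
from h import *
go(.53,.075,.26,3.1416)
m=ctrl.camera_model('wrist');print(m,-np.array(m['R']).T@m['t'])"
```

```text
offset [-0.4644 -0.3588 -0.03  ] spin -0.38 rows 14.092560832997723 3.0387160967838334
{'camera_matrix': array([[297.31863964,   0.        , 253.46428341],
       [  0.        , 297.31863964, 190.50468149],
       [  0.        ,   0.        ,   1.        ]]), 'R': array([[ 3.70285488e-01,  9.28917950e-01,  3.15487206e-04],
       [ 8.85399339e-01, -3.53040784e-01,  3.02374296e-01],
       [ 2.80992291e-01, -1.11685482e-01, -9.53189218e-01]]), 't': array([-0.62448773, -0.03893569,  0.37921133])} [0.15915692 0.60870438 0.37343032]
```

Emit:
move_arm(
  targets=[
    {"offset": [-0.04,-0.03,-0.03],"spin": -0.1,"gripper": 0.085},
    {"offset": [-0.464,-0.359,-0.03],"spin": -0.38,"gripper": 0.085},
    {"offset": [-0.464,-0.359,-0.03],"spin": -0.38,"gripper": 0.085},
    {"offset": [-0.464,-0.359,-0.03],"spin": -0.38,"gripper": 0.085},
    {"offset": [-0.464,-0.359,-0.03],"spin": -0.38,"gripper": 0.085},
    {"offset": [-0.464,-0.359,-0.03],"spin": -0.38,"gripper": 0.085},
    {"offset": [-0.464,-0.359,-0.03],"spin": -0.38,"gripper": 0.085},
    {"offset": [-0.464,-0.359,-0.03],"spin": -0.38,"gripper": 0.085},
    {"offset": [-0.464,-0.359,-0.03],"spin": -0.38,"gripper": 0.085},
    {"offset": [-0.464,-0.359,-0.03],"spin": -0.38,"gripper": 0.085},
    {"offset": [-0.464,-0.359,-0.03],"spin": -0.38,"gripper": 0.085},
    {"offset": [-0.464,-0.359,-0.03],"spin": -0.38,"gripper": 0.085},
  ],
)

```text
clock: 1.8
tool_pos: [0.4833, 0.153, 0.259]
orientation: [3.141, 0.001, -3.141]
force: [0.7, 0.9, -0.3]
grip_width: 0.085
grasp_force: 0.0
```

```bash
python3 -c "
from h import *
go(.53,.075,.26,3.1416);s=ctrl.observe();print(s['clock'],s['joint_positions'],s['dq'])"
```

```text
offset [-0.0467 -0.078  -0.001 ] spin 0.0 rows 2.1801127489998717 0.0020762636519293665
1.8 [-0.55565518  0.21364758  0.17454539  1.82493493 -0.04142049  1.10562196
  1.20461886] [ 0.73520547  0.15427734  0.33039124 -0.20540369 -0.10347274  0.05716275
  1.09467029]
```

Emit:
move_arm(
  targets=[
    {"offset": [-0.04,-0.065,0.0],"spin": 0,"gripper": 0.085},
    {"offset": [-0.047,-0.078,0.0],"spin": 0,"gripper": 0.085},
    {"offset": [-0.047,-0.078,0.0],"spin": 0,"gripper": 0.085},
    {"offset": [-0.047,-0.078,0.0],"spin": 0,"gripper": 0.085},
  ],
)

```text
clock: 2.13
tool_pos: [0.531, 0.0728, 0.2587]
orientation: [-3.14, 0.001, 3.135]
force: [1.0, 0.8, 0.2]
grip_width: 0.085
grasp_force: 0.0
```

```bash
python3 - <<'E'
from h import *
np.set_printoptions(precision=4,suppress=True)
s=ctrl.observe();print(s['tool_pos'],s['orientation'],s['dq'])
m=ctrl.camera_model('wrist');im=snap('wrist','w1')
for n,z in [('slot',.044),('foot',0),('screw',.034)]:
  for d in ctrl.pinpoint(n,'wrist')[:2] if n!='screw' else ctrl.regions_of(n,'wrist')[:2]: print(n,round(d['p'],2),np.array(d['point']),atz('wrist',d['point'],z,m))
# rectified top view of plane z=.034, 0.25mm/px
xs=np.arange(.47,.63,.0004);ys=np.arange(.145,-.005,-.0004)
def rect(z):
  X,Y=np.meshgrid(xs,ys);P=np.stack([X,Y,0*X+z],-1)@np.array(m['R']).T+np.array(m['t'])
  r=np.hypot(P[...,0],P[...,1]);k=np.arctan2(r,P[...,2])/np.maximum(r,1e-9);K=np.array(m['camera_matrix'])
  return cv2.remap(im,(P[...,0]*k*K[0,0]+K[0,2]).astype('f4'),(P[...,1]*k*K[1,1]+K[1,2]).astype('f4'),cv2.INTER_CUBIC)
cv2.imwrite('pics/r1.png',cv2.cvtColor(np.hstack([rect(.034),rect(.044)]),cv2.COLOR_RGB2BGR))
E
```

```text
[0.531  0.0728 0.2587] [-3.1402  0.0009  3.1351] [-0.0516 -0.0131 -0.0679  0.0231 -0.0146  0.0018 -0.0476]
slot 0.65 [178.2 253.5] [0.5506 0.0722 0.044 ]
foot 0.85 [169.1 254.7] [0.5495 0.0738 0.    ]
screw 0.84 [190.4 259.7] [0.5698 0.0801 0.034 ]
screw 0.34 [269.7 175.5] [ 0.6936 -0.0454  0.034 ]
```

View pics/r1.png

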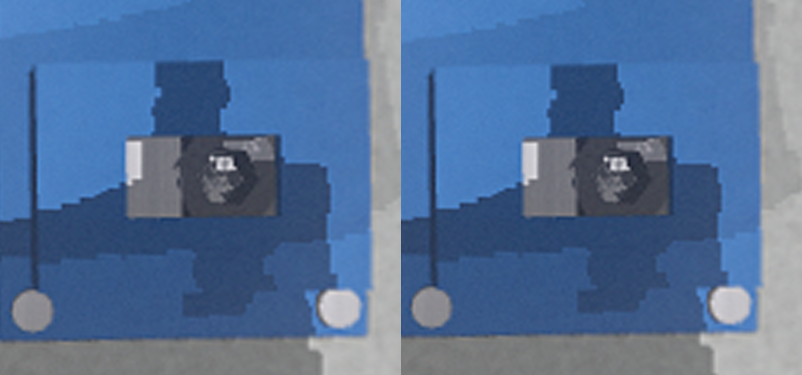

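The slot is at about (.548,.074) and the dark hex socket at about (228,175) in the left rectified view, which gives x≈.561. I'll zoom with contrast on this shot.

```bash
python3 - <<'E'
import cv2,numpy as np
im=cv2.imread('pics/r1.png')[125:230,110:290]
g=cv2.resize(im,None,fx=4.4,fy=4.4,interpolation=cv2.INTER_CUBIC).astype(float)
g=255*(g/255)**.5
cv2.imwrite('pics/z1.png',np.clip((g-60)*1.5,0,255))
E
```

```text
[ WARN:0@0.053] global loadsave.cpp:1063 imwrite_ Unsupported depth image for selected encoder is fallbacked to CV_8U.
```

View pics/z1.png

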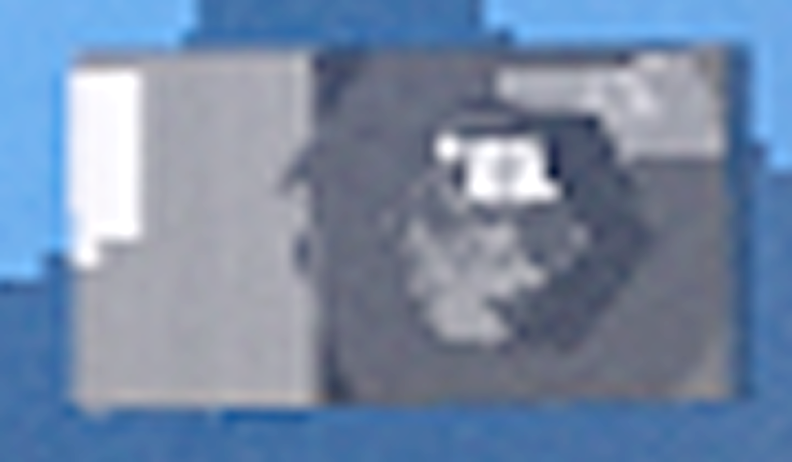

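Hex centre comes out at (.561,.0743), with vertices about 4° clockwise of world x. The key's wing should therefore point at +26° to world x. Now the key.

Emit:
move_arm(
  targets=[
    {"offset": [0.005,-0.03,0.0],"spin": 0,"gripper": 0.085},
    {"offset": [0.041,-0.235,0.0],"spin": 0,"gripper": 0.085},
    {"offset": [0.041,-0.235,0.0],"spin": 0,"gripper": 0.085},
    {"offset": [0.041,-0.235,0.0],"spin": 0,"gripper": 0.085},
    {"offset": [0.041,-0.235,0.0],"spin": 0,"gripper": 0.085},
    {"offset": [0.041,-0.235,0.0],"spin": 0,"gripper": 0.085},
    {"offset": [0.041,-0.235,0.0],"spin": 0,"gripper": 0.085},
    {"offset": [0.041,-0.235,0.0],"spin": 0,"gripper": 0.085},
    {"offset": [0.041,-0.235,0.0],"spin": 0,"gripper": 0.085},
    {"offset": [0.041,-0.235,0.0],"spin": 0,"gripper": 0.085},
  ],
)

```text
clock: 3.17
tool_pos: [0.4891, -0.1558, 0.2585]
orientation: [3.141, 0.0, -3.138]
force: [-0.1, 0.0, 0.1]
grip_width: 0.0847
grasp_force: 0.0
```

```bash
python3 - <<'E'
from h import *
np.set_printoptions(precision=4,suppress=True)
s=ctrl.observe();print(s['tool_pos'],s['orientation'],s['joint_positions'][6],s['dq'])
m=ctrl.camera_model('wrist');im=snap('wrist','w2')
for n,z in [('key_wing',.082),('stand',0),('small_key',.005)]:
  for d in ctrl.pinpoint(n,'wrist')[:3]: print(n,round(d['p'],2),np.array(d['point']),atz('wrist',d['point'],z,m))
xs=np.arange(.45,.57,.0004);ys=np.arange(-.12,-.30,-.0004)
def rect(z):
  X,Y=np.meshgrid(xs,ys);P=np.stack([X,Y,0*X+z],-1)@np.array(m['R']).T+np.array(m['t'])
  r=np.hypot(P[...,0],P[...,1]);k=np.arctan2(r,P[...,2])/np.maximum(r,1e-9);K=np.array(m['camera_matrix'])
  return cv2.remap(im,(P[...,0]*k*K[0,0]+K[0,2]).astype('f4'),(P[...,1]*k*K[1,1]+K[1,2]).astype('f4'),cv2.INTER_CUBIC)
a=rect(.106)
cv2.imwrite('pics/r2.png',cv2.cvtColor(np.hstack([a,rect(.05)]),cv2.COLOR_RGB2BGR))
E
```

```text
[ 0.4891 -0.1558  0.2585] [ 3.1408  0.     -3.1379] 1.8771552296589384 [-0.0064  0.0013  0.0023  0.0004  0.0024  0.0007  0.003 ]
key_wing 0.81 [258.3 241.1] [ 0.6008 -0.1708  0.082 ]
key_wing 0.67 [183.6 251.7] [ 0.5044 -0.1578  0.082 ]
key_wing 0.65 [ 82.6 257. ] [ 0.3932 -0.1526  0.082 ]
stand 0.87 [165.4 209.7] [ 0.5021 -0.2168  0.    ]
small_key 0.61 [163.6 172.8] [ 0.4979 -0.2686  0.005 ]
```

View pics/r2.png

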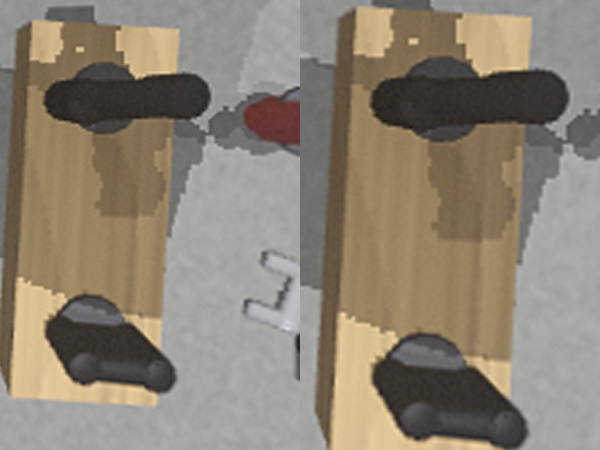

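The larger key's wing is centred at about (140,97) in the left rectified view. That puts it at (.5055,-.1585) with yaw about +0.045. The smaller key is well clear.

Emit:
move_arm(
  targets=[
    {"offset": [-0.0164,-0.0027,0.03],"spin": -0.042,"gripper": 0.07},
    {"offset": [-0.0164,-0.0027,0.07],"spin": -0.042,"gripper": 0.07},
    {"offset": [-0.0164,-0.0027,0.11],"spin": -0.042,"gripper": 0.07},
    {"offset": [-0.0164,-0.0027,0.14],"spin": -0.042,"gripper": 0.07},
    {"offset": [-0.0164,-0.0027,0.165],"spin": -0.042,"gripper": 0.07},
    {"offset": [-0.0164,-0.0027,0.1755],"spin": -0.042,"gripper": 0.07},
    {"offset": [-0.0164,-0.0027,0.1755],"spin": -0.042,"gripper": 0.07},
    {"offset": [-0.0164,-0.0027,0.1755],"spin": -0.042,"gripper": 0.0},
    {"offset": [-0.0164,-0.0027,0.1755],"spin": -0.042,"gripper": 0.0},
    {"offset": [-0.0164,-0.0027,0.1755],"spin": -0.042,"gripper": 0.0},
    {"offset": [-0.0164,-0.0027,0.1755],"spin": -0.042,"gripper": 0.0},
    {"offset": [-0.0164,-0.0027,0.1755],"spin": -0.042,"gripper": 0.0},
  ],
)

```text
clock: 4.37
tool_pos: [0.5059, -0.1608, 0.0842]
orientation: [-3.141, 0.002, -3.099]
force: [-1.3, 0.6, 6.9]
grip_width: 0.015
grasp_force: 61.3
```

Emit:
move_arm(
  targets=[
    {"offset": [0,0,-0.01],"spin": 0,"gripper": 0.0},
    {"offset": [0,0,-0.03],"spin": 0,"gripper": 0.0},
    {"offset": [0,0,-0.055],"spin": 0,"gripper": 0.0},
    {"offset": [0,0,-0.08],"spin": 0,"gripper": 0.0},
    {"offset": [0,0,-0.08],"spin": 0,"gripper": 0.0},
  ],
)

```text
clock: 4.78
tool_pos: [0.5072, -0.1618, 0.168]
orientation: [-3.14, 0.007, -3.1]
force: [0.9, -0.3, -2.1]
grip_width: 0.0148
grasp_force: 60.1
```

```bash
python3 -c "
from h import *
s=ctrl.observe();print(s['tool_pos'],s['force'],s['moment'],s['grip_width'])
im=snap('side','s3');cv2.imwrite('pics/s3c.png',cv2.resize(cv2.imread('pics/s3.png')[120:300,200:380],None,fx=3,fy=3))
for d in ctrl.pinpoint('key_tip','side')[:4]: print(d)
go(.561,.0743,.19,np.pi+.454)
"
```

```text
[ 0.50722292 -0.1617856   0.16797182] [ 0.89793052 -0.33871767 -2.1005691 ] [-0.00282346 -0.11011519 -0.00172935] 0.014779320041977346
{'point': [271.5, 240.9], 'p': 0.97}
{'point': [225.7, 284.9], 'p': 0.73}
{'point': [241.7, 316.0], 'p': 0.67}
offset [-0.0655  0.2326 -0.0257] spin -0.412 rows 5.82846239158628 3.2948410451790835
```

View pics/s3c.png

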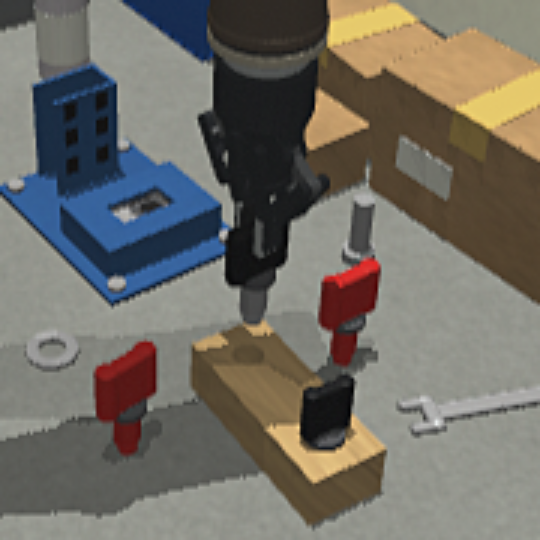

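The key hangs free and straight below the gripper, over the empty hole. Moving it above the screw.

Emit:
move_arm(
  targets=[
    {"offset": [-0.005,0.02,0],"spin": -0.06,"gripper": 0.0},
    {"offset": [-0.015,0.055,0],"spin": -0.15,"gripper": 0.0},
    {"offset": [-0.026,0.095,0],"spin": -0.25,"gripper": 0.0},
    {"offset": [-0.037,0.133,0],"spin": -0.35,"gripper": 0.0},
    {"offset": [-0.048,0.17,0],"spin": -0.412,"gripper": 0.0},
    {"offset": [-0.058,0.206,0],"spin": -0.412,"gripper": 0.0},
    {"offset": [-0.064,0.228,0],"spin": -0.412,"gripper": 0.0},
    {"offset": [-0.0655,0.2326,0],"spin": -0.412,"gripper": 0.0},
    {"offset": [-0.0655,0.2326,0],"spin": -0.412,"gripper": 0.0},
    {"offset": [-0.0655,0.2326,0],"spin": -0.412,"gripper": 0.0},
    {"offset": [-0.0655,0.2326,0],"spin": -0.412,"gripper": 0.0},
  ],
)

```text
clock: 5.8
tool_pos: [0.5599, 0.0725, 0.1624]
orientation: [-3.141, -0.002, -2.689]
force: [-0.1, -0.0, -2.7]
grip_width: 0.0146
grasp_force: 60.0
```

```bash
python3 -c "
from h import *
s=ctrl.observe();print(s['tool_pos'],s['orientation'],s['force'],s['joint_positions'][6])
go(.561,.0743,.125,np.pi+.454)
im=snap('wrist','w4')
m=ctrl.camera_model('wrist')
for d in ctrl.pinpoint('key_tip','wrist')[:3]: print(d,atz('wrist',d['point'],s['tool_pos'][2]-.079,m))
cv2.imwrite('pics/w4c.png',cv2.resize(cv2.imread('pics/w4.png')[60:300,130:390],None,fx=2.4,fy=2.4))
"
```

```text
[0.55993678 0.07251803 0.16240415] [-3.14120562e+00 -1.89837260e-03 -2.68923840e+00] [-1.47545502e-01 -2.03295853e-03 -2.65642841e+00] 1.8823219788314751
offset [-0.0018  0.0012  0.0374] spin -0.002 rows 0.8983612130071362 0.013165957841067666
{'point': [124.4, 54.3], 'p': 0.61} [ 0.57486699 -0.11411678  0.08340415]
```

View pics/w4c.png

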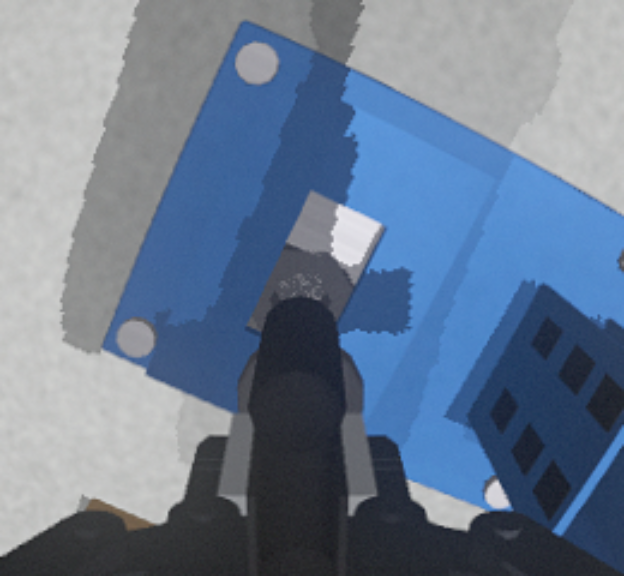

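Key above the slot, the shoe visible past it. Lowering gently.

Emit:
move_arm(
  targets=[
    {"offset": [-0.0018,0.0012,0.012],"spin": 0,"gripper": 0.0},
    {"offset": [-0.0018,0.0012,0.025],"spin": 0,"gripper": 0.0},
    {"offset": [-0.0018,0.0012,0.034],"spin": 0,"gripper": 0.0},
    {"offset": [-0.0018,0.0012,0.04],"spin": 0,"gripper": 0.0},
    {"offset": [-0.0018,0.0012,0.044],"spin": 0,"gripper": 0.0},
    {"offset": [-0.0018,0.0012,0.046],"spin": 0,"gripper": 0.0},
    {"offset": [-0.0018,0.0012,0.046],"spin": 0,"gripper": 0.0},
  ],
)

```text
clock: 6.48
tool_pos: [0.5617, 0.076, 0.1169]
orientation: [3.142, -0.0, -2.688]
force: [-0.5, -0.3, -2.8]
grip_width: 0.0146
grasp_force: 60.0
```

Emit:
move_arm(
  targets=[
    {"offset": [0.0014,-0.0012,0],"spin": 0,"gripper": 0.0},
    {"offset": [0.0014,-0.0012,0.001],"spin": 0,"gripper": 0.0},
    {"offset": [0.0014,-0.0012,0.002],"spin": 0,"gripper": 0.0},
    {"offset": [0.0014,-0.0012,0.003],"spin": 0,"gripper": 0.0},
    {"offset": [0.0014,-0.0012,0.004],"spin": 0,"gripper": 0.0},
    {"offset": [0.0014,-0.0012,0.005],"spin": 0,"gripper": 0.0},
    {"offset": [0.0014,-0.0012,0.006],"spin": 0,"gripper": 0.0},
    {"offset": [0.0014,-0.0012,0.007],"spin": 0,"gripper": 0.0},
  ],
)

```text
clock: 7.15
tool_pos: [0.561, 0.0745, 0.1099]
orientation: [3.142, -0.0, -2.687]
force: [-0.4, -1.0, -2.9]
grip_width: 0.0145
grasp_force: 60.0
```

Emit:
move_arm(
  targets=[
    {"offset": [0,0,0.001],"spin": 0,"gripper": 0.0},
    {"offset": [0,0,0.002],"spin": 0,"gripper": 0.0},
    {"offset": [0,0,0.003],"spin": 0,"gripper": 0.0},
    {"offset": [0,0,0.004],"spin": 0,"gripper": 0.0},
    {"offset": [0,0,0.005],"spin": 0,"gripper": 0.0},
    {"offset": [0,0,0.006],"spin": 0,"gripper": 0.0},
    {"offset": [0,0,0.006],"spin": 0,"gripper": 0.0},
  ],
)

```text
clock: 7.73
tool_pos: [0.5612, 0.0744, 0.104]
orientation: [-3.141, 0.0, -2.688]
force: [1.5, -0.1, -2.4]
grip_width: 0.0148
grasp_force: 60.0
```

Emit:
move_arm(
  targets=[
    {"offset": [0,0,0.001],"spin": 0,"gripper": 0.0},
    {"offset": [0,0,0.002],"spin": 0,"gripper": 0.0},
    {"offset": [0,0,0.003],"spin": 0,"gripper": 0.0},
    {"offset": [0,0,0.004],"spin": 0,"gripper": 0.0},
    {"offset": [0,0,0.005],"spin": 0,"gripper": 0.0},
    {"offset": [0,0,0.006],"spin": 0,"gripper": 0.0},
    {"offset": [0,0,0.006],"spin": 0,"gripper": 0.0},
  ],
)

```text
clock: 8.32
tool_pos: [0.5614, 0.0744, 0.098]
orientation: [-3.141, 0.001, -2.688]
force: [2.8, -1.7, -3.2]
grip_width: 0.0148
grasp_force: 59.9
```

Emit:
move_arm(
  targets=[
    {"offset": [-0.0003,-0.0005,0.001],"spin": 0,"gripper": 0.0},
    {"offset": [-0.0003,-0.0005,0.002],"spin": 0,"gripper": 0.0},
    {"offset": [-0.0003,-0.0005,0.003],"spin": 0,"gripper": 0.0},
    {"offset": [-0.0003,-0.0005,0.004],"spin": 0,"gripper": 0.0},
    {"offset": [-0.0003,-0.0005,0.005],"spin": 0,"gripper": 0.0},
    {"offset": [-0.0003,-0.0005,0.006],"spin": 0,"gripper": 0.0},
    {"offset": [-0.0003,-0.0005,0.007],"spin": 0,"gripper": 0.0},
    {"offset": [-0.0003,-0.0005,0.008],"spin": 0,"gripper": 0.0},
  ],
)

```text
clock: 8.98
tool_pos: [0.5616, 0.0742, 0.09]
orientation: [-3.142, 0.0, -2.687]
force: [2.5, -1.5, -2.0]
grip_width: 0.0148
grasp_force: 60.1
```

Emit:
move_arm(
  targets=[
    {"offset": [-0.0003,-0.0003,0.0005],"spin": 0,"gripper": 0.0},
    {"offset": [-0.0003,-0.0003,0.001],"spin": 0,"gripper": 0.0},
    {"offset": [-0.0003,-0.0003,0.0015],"spin": 0,"gripper": 0.0},
    {"offset": [-0.0003,-0.0003,0.002],"spin": 0,"gripper": 0.0},
    {"offset": [-0.0003,-0.0003,0.002],"spin": 0,"gripper": 0.0},
  ],
)

```text
clock: 9.4
tool_pos: [0.5621, 0.0742, 0.0891]
orientation: [3.141, 0.001, -2.687]
force: [-0.8, -0.9, 11.0]
grip_width: 0.0148
grasp_force: 61.9
```

Home: the floor was felt at nose z≈10 mm. First quarter turn.

Emit:
move_arm(
  targets=[
    {"offset": [0,0,-0.001],"spin": 0.12,"gripper": 0.0},
    {"offset": [0,0,-0.001],"spin": 0.24,"gripper": 0.0},
    {"offset": [0,0,-0.001],"spin": 0.36,"gripper": 0.0},
    {"offset": [0,0,-0.001],"spin": 0.48,"gripper": 0.0},
    {"offset": [0,0,-0.001],"spin": 0.6,"gripper": 0.0},
    {"offset": [0,0,-0.001],"spin": 0.72,"gripper": 0.0},
    {"offset": [0,0,-0.001],"spin": 0.84,"gripper": 0.0},
    {"offset": [0,0,-0.001],"spin": 0.96,"gripper": 0.0},
    {"offset": [0,0,-0.001],"spin": 1.08,"gripper": 0.0},
    {"offset": [0,0,-0.001],"spin": 1.2,"gripper": 0.0},
    {"offset": [0,0,-0.001],"spin": 1.32,"gripper": 0.0},
    {"offset": [0,0,-0.001],"spin": 1.44,"gripper": 0.0},
  ],
)

```text
clock: 10.4
tool_pos: [0.5612, 0.0746, 0.0892]
orientation: [-3.141, -0.001, 2.151]
force: [-0.2, 0.2, 3.1]
grip_width: 0.0152
grasp_force: 60.8
```

Emit:
move_arm(
  targets=[
    {"offset": [0,0,0],"spin": 0,"gripper": 0.06},
    {"offset": [0,0,0],"spin": 0,"gripper": 0.06},
    {"offset": [0,0,0],"spin": 0,"gripper": 0.06},
    {"offset": [0,0,0],"spin": 0,"gripper": 0.06},
    {"offset": [0,0,0],"spin": 0,"gripper": 0.06},
    {"offset": [0,0,0],"spin": 0,"gripper": 0.06},
  ],
)

```text
clock: 10.9
tool_pos: [0.5618, 0.074, 0.0891]
orientation: [3.142, -0.0, 2.157]
force: [-0.0, -0.5, -0.2]
grip_width: 0.0599
grasp_force: 0.0
```

```bash
python3 -c "
from h import *
s=ctrl.observe();print(s['tool_pos'],s['orientation'],s['force'],s['grasp_force'],s['grip_width'],s['joint_positions'][6])
a=snap('wrist','w5');b=snap('side','s5')
a=cv2.resize(cv2.imread('pics/w5.png')[60:300,130:390],(433,400));b=cv2.resize(cv2.imread('pics/s5.png')[130:220,190:272],(364,400),interpolation=2)
cv2.imwrite('pics/c5.png',np.hstack([a,b]))"
```

```text
[0.56184448 0.07396068 0.08906331] [ 3.14158135e+00 -2.75066910e-04  2.15661633e+00] [-0.03271633 -0.48223428 -0.19311294] 0.0 0.059941802213515964 0.7363471919727432
```

View pics/c5.png

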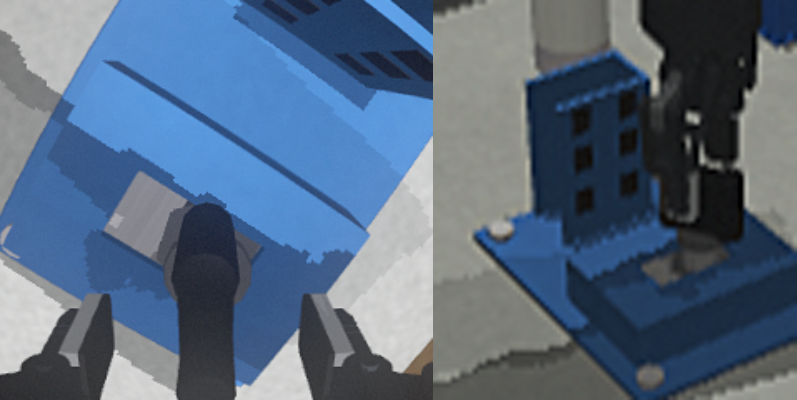

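Released: the key stands upright in the socket, its wing aligned with the open fingers and its collar just above the housing. Fresh hold, then the second quarter.

Emit:
move_arm(
  targets=[
    {"offset": [0,0,0],"spin": 0,"gripper": 0},
    {"offset": [0,0,0],"spin": 0,"gripper": 0},
    {"offset": [0,0,0],"spin": 0,"gripper": 0},
    {"offset": [0,0,0],"spin": 0,"gripper": 0},
    {"offset": [0,0,0],"spin": 0,"gripper": 0},
    {"offset": [0,0,0],"spin": 0,"gripper": 0},
  ],
)

```text
clock: 11.5
tool_pos: [0.5622, 0.0742, 0.0892]
orientation: [3.141, 0.0, 2.156]
force: [-0.3, 0.0, 1.0]
grip_width: 0.0144
grasp_force: 58.8
```

Emit:
move_arm(
  targets=[
    {"offset": [0,0,0],"spin": 0.12,"gripper": 0.0},
    {"offset": [0,0,0],"spin": 0.24,"gripper": 0.0},
    {"offset": [0,0,0],"spin": 0.36,"gripper": 0.0},
    {"offset": [0,0,0],"spin": 0.48,"gripper": 0.0},
    {"offset": [0,0,0],"spin": 0.6,"gripper": 0.0},
    {"offset": [0,0,0],"spin": 0.72,"gripper": 0.0},
    {"offset": [0,0,0],"spin": 0.84,"gripper": 0.0},
    {"offset": [0,0,0],"spin": 0.96,"gripper": 0.0},
    {"offset": [0,0,0],"spin": 1.08,"gripper": 0.0},
    {"offset": [0,0,0],"spin": 1.2,"gripper": 0.0},
    {"offset": [0,0,0],"spin": 1.32,"gripper": 0.0},
    {"offset": [0,0,0],"spin": 1.44,"gripper": 0.0},
  ],
)

```text
clock: 12.5
tool_pos: [0.5618, 0.0747, 0.0892]
orientation: [-3.141, -0.0, 0.711]
force: [-0.9, 0.4, 2.6]
grip_width: 0.0149
grasp_force: 59.1
```

Emit:
move_arm(
  targets=[
    {"offset": [0,0,0],"spin": 0,"gripper": 0.06},
    {"offset": [0,0,0],"spin": 0,"gripper": 0.06},
    {"offset": [0,0,0],"spin": 0,"gripper": 0.06},
    {"offset": [0,0,0],"spin": 0,"gripper": 0.06},
    {"offset": [0,0,0],"spin": 0,"gripper": 0.06},
    {"offset": [0,0,0],"spin": 0,"gripper": 0.06},
  ],
)

```text
clock: 13.0
tool_pos: [0.5619, 0.0739, 0.0891]
orientation: [-3.141, -0.0, 0.717]
force: [-0.3, 0.4, 0.1]
grip_width: 0.0602
grasp_force: 0.0
```

Emit:
move_arm(
  targets=[
    {"offset": [0,0,0],"spin": 0,"gripper": 0},
    {"offset": [0,0,0],"spin": 0,"gripper": 0},
    {"offset": [0,0,0],"spin": 0,"gripper": 0},
    {"offset": [0,0,0],"spin": 0,"gripper": 0},
    {"offset": [0,0,0],"spin": 0,"gripper": 0},
    {"offset": [0,0,0],"spin": 0,"gripper": 0},
  ],
)

```text
clock: 13.5
tool_pos: [0.5619, 0.0742, 0.0893]
orientation: [-3.141, -0.0, 0.716]
force: [-2.2, 0.3, 5.0]
grip_width: 0.0148
grasp_force: 58.8
```

```bash
python3 -c "
from h import *
s=ctrl.observe();print(s['tool_pos'],s['orientation'],s['force'],s['moment'],s['joint_positions'][6],s['grip_width'])"
```

```text
[0.56189941 0.07419199 0.08926609] [-3.14133558e+00 -2.36534229e-04  7.15926679e-01] [-2.16281336  0.25463705  5.0421346 ] [0.17337905 0.36386645 0.0508939 ] -0.40100459420348034 0.014841065853097706
```

Emit:
move_arm(
  targets=[
    {"offset": [0,0,0],"spin": 0.1,"gripper": 0.0},
    {"offset": [0,0,0],"spin": 0.2,"gripper": 0.0},
    {"offset": [0,0,0],"spin": 0.3,"gripper": 0.0},
    {"offset": [0,0,0],"spin": 0.4,"gripper": 0.0},
    {"offset": [0,0,0],"spin": 0.5,"gripper": 0.0},
    {"offset": [0,0,0],"spin": 0.6,"gripper": 0.0},
    {"offset": [0,0,0],"spin": 0.7,"gripper": 0.0},
  ],
)

```text
clock: 14.08
tool_pos: [0.5618, 0.0746, 0.0893]
orientation: [-3.141, 0.0, 0.012]
force: [-2.5, 1.8, 4.6]
grip_width: 0.0148
grasp_force: 59.8
```

```bash
python3 -c "
from h import *
s=ctrl.observe();print(s['orientation'],s['force'],s['moment'],s['joint_positions'][6])"
```

```text
[-3.14071811e+00  2.13692693e-04  1.16366631e-02] [-2.49324618  1.7725585   4.57260183] [0.4569674  0.58140439 0.19646659] -0.965251781225944
```

Emit:
move_arm(
  targets=[
    {"offset": [0,0,0],"spin": 0.05,"gripper": 0.0},
    {"offset": [0,0,0],"spin": 0.1,"gripper": 0.0},
    {"offset": [0,0,0],"spin": 0.15,"gripper": 0.0},
  ],
)

```text
clock: 14.33
tool_pos: [0.5618, 0.0747, 0.0893]
orientation: [-3.141, 0.0, -0.136]
force: [-2.3, 2.3, 6.3]
grip_width: 0.0148
grasp_force: 60.0
```

```bash
python3 -c "
from h import *
s=ctrl.observe();print(s['orientation'],s['force'],s['moment'],s['joint_positions'][6])"
```

```text
[-3.14079463e+00  3.85406067e-04 -1.35871364e-01] [-2.31749612  2.32400049  6.27143329] [0.63524984 0.58615998 0.19094603] -1.0860276116170509
```

Turning moment is about 0.19 N m, so the screw is still moving freely. Continuing in small steps.

Emit:
move_arm(
  targets=[
    {"offset": [0,0,-0.0005],"spin": 0.05,"gripper": 0.0},
    {"offset": [0,0,-0.0005],"spin": 0.1,"gripper": 0.0},
    {"offset": [0,0,-0.0005],"spin": 0.15,"gripper": 0.0},
  ],
)

```text
clock: 14.58
tool_pos: [0.5617, 0.0748, 0.0893]
orientation: [-3.141, 0.001, -0.286]
force: [0.2, 1.8, 0.6]
grip_width: 0.0148
grasp_force: 59.2
```

```bash
python3 -c "
from h import *
s=ctrl.observe();print(s['orientation'],s['force'],s['moment'],s['joint_positions'][6])"
```

```text
[-3.14102583e+00  8.96694113e-04 -2.85767401e-01] [0.23891163 1.77047178 0.64195098] [0.54014533 0.1662226  0.12275844] -1.2118429269058903
```

Emit:
move_arm(
  targets=[
    {"offset": [0,0,0],"spin": 0.04,"gripper": 0.0},
    {"offset": [0,0,0],"spin": 0.08,"gripper": 0.0},
  ],
)

```text
clock: 14.75
tool_pos: [0.5617, 0.0749, 0.0893]
orientation: [-3.141, 0.001, -0.365]
force: [-1.8, 2.5, 0.5]
grip_width: 0.0145
grasp_force: 59.4
```

```bash
python3 -c "
from h import *
s=ctrl.observe();print(s['orientation'],s['force'],s['moment'],s['joint_positions'][6])"
```

```text
[-3.14110501e+00  9.86349951e-04 -3.65112618e-01] [-1.76633023  2.47824198  0.45608401] [0.56355205 0.26220432 0.37735872] -1.2804438042084016
```

Emit:
move_arm(
  targets=[
    {"offset": [0,0,0],"spin": 0.03,"gripper": 0.0},
    {"offset": [0,0,0],"spin": 0.05,"gripper": 0.0},
    {"offset": [0,0,0],"spin": 0.05,"gripper": 0.0},
  ],
)

```text
clock: 15.0
tool_pos: [0.5618, 0.0748, 0.0893]
orientation: [-3.141, 0.001, -0.414]
force: [-1.3, 3.0, 0.8]
grip_width: 0.0146
grasp_force: 59.5
```

```bash
python3 -c "
from h import *
s=ctrl.observe();print(s['orientation'],s['force'],s['moment'],s['joint_positions'][6])"
```

```text
[-3.14134393e+00  8.33936038e-04 -4.13706889e-01] [-1.31751227  3.04569954  0.79505119] [0.77021803 0.20449679 0.58713846] -1.3233035370844035
```

Emit:
move_arm(
  targets=[
    {"offset": [0,0,0],"spin": 0.04,"gripper": 0.0},
    {"offset": [0,0,0],"spin": 0.08,"gripper": 0.0},
    {"offset": [0,0,0],"spin": 0.1,"gripper": 0.0},
    {"offset": [0,0,0],"spin": 0.1,"gripper": 0.0},
  ],
)

```text
clock: 15.33
tool_pos: [0.5618, 0.0747, 0.0893]
orientation: [-3.141, 0.001, -0.513]
force: [-1.1, 3.6, -0.8]
grip_width: 0.0148
grasp_force: 60.4
```

```bash
python3 -c "
from h import *
s=ctrl.observe();print(s['orientation'],s['force'],s['moment'],s['joint_positions'][6])"
```

```text
[-3.14144322e+00  7.25832904e-04 -5.13035252e-01] [-1.11953192  3.60368971 -0.81323804] [0.90299619 0.20907455 0.99423913] -1.4120329299516834
```

1.0 N m against 0.15 to turn it: firmly on the stop. Easing off, letting go and rising.

Emit:
move_arm(
  targets=[
    {"offset": [0,0,0],"spin": -0.06,"gripper": 0.0},
    {"offset": [0,0,0],"spin": -0.12,"gripper": 0.0},
    {"offset": [0,0,0],"spin": -0.12,"gripper": 0.065},
    {"offset": [0,0,0],"spin": -0.12,"gripper": 0.065},
    {"offset": [0,0,0],"spin": -0.12,"gripper": 0.065},
    {"offset": [0,0,0],"spin": -0.12,"gripper": 0.065},
    {"offset": [0,0,0],"spin": -0.12,"gripper": 0.065},
    {"offset": [0,0,-0.02],"spin": -0.12,"gripper": 0.065},
    {"offset": [0,0,-0.05],"spin": -0.12,"gripper": 0.065},
    {"offset": [0,0,-0.085],"spin": -0.12,"gripper": 0.065},
    {"offset": [0,0,-0.11],"spin": -0.12,"gripper": 0.065},
    {"offset": [0,0,-0.11],"spin": -0.12,"gripper": 0.065},
  ],
)

```text
clock: 16.33
tool_pos: [0.5645, 0.0727, 0.2046]
orientation: [-3.138, -0.006, -0.396]
force: [0.5, -0.6, -0.4]
grip_width: 0.0649
grasp_force: 0.0
```

```bash
python3 -c "
from h import *
s=ctrl.observe();print(s['tool_pos'],s['force'],s['grip_width'])
a=snap('wrist','w6');b=snap('side','s6')
a=cv2.resize(cv2.imread('pics/w6.png')[60:300,130:390],(433,400));b=cv2.resize(cv2.imread('pics/s6.png')[130:220,190:272],(364,400),interpolation=2)
cv2.imwrite('pics/c6.png',np.hstack([a,b]))"
```

```text
[0.56446228 0.07270156 0.20459177] [ 0.47994751 -0.56525507 -0.3535909 ] 0.06486309869372499
```

View pics/c6.png

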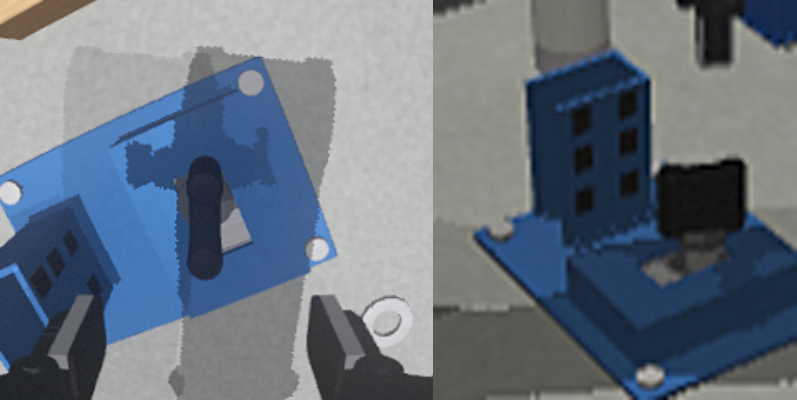

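The key stands upright and home in the socket, and the gripper is clear above it. Handing in.

```bash
python3 -c "
from h import *
print(ctrl.finish_job())"
```

```text
the job is handed in; nothing more can be done
None
```

The job is handed in, with no verdict returned: the larger key is home in the socket, the screw was turned in three holds until about 1.0 N m showed it was on its stop, and the key stands released with the gripper clear.

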